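Put the aluminium press drivers back in their dishes

ROBOT

A 6-joint arm with a two-finger parallel gripper is mounted at the origin on the work surface. World frame = base frame: x ahead of the robot, y to its left, z up, the work surface at z = 0. Lengths are in m, angles in rad, forces in N, time in s.
With the tool pointing down it reaches from about 0.3 to 0.775 m from the base axis. Payload 14.6 kg.
Tool frame: the origin (TCP) lies at the very end of the fingers, on their centre line; the grasp point (between the pads) lies 19 mm behind it (ctrl.hold_point_z is the distance from the TCP to the grasp point, in m); x points along the fingers, y is the direction in which the jaws open and shut, and the axes are right-handed (so a half turn about x gives the same grasp; the last joint's range is limited). The gripper opens to 94 mm and grips with 3 to 60 N. Pads are 16 mm wide; open, the fingers measure 119 mm over their backs; the gripper's body (75 mm by 177 mm) begins 78 mm behind the grasp point.
Start: joints at [-1.303, 0.3, 1.521, -0, 1.321, -0.067], TCP at [0.181, -0.519, 0.176] pointing down, gripper open.
Joint ranges: [-3.03, 3.03], [-0.79, 2.21], [0.23, 2.52], [-1.04, 4.18], [0, 3.07], [-2.55, 2.55]. Speed limits (rad/s): [2.22, 2.22, 2.57, 3.14, 3.14, 3.14].

INTERFACE

Orientations are given as [roll, pitch, yaw] about the fixed x, y, z axes, in that order (R = Rz(yaw) Ry(pitch) Rx(roll)).
In Python, from station import get_obs, camera, ticket, ctrl gives the robot as it stands.
- The arm moves only by the tool step_arm, never from a script. Its argument "motion" is a list that holds one entry, the list of rows, each a list of 6 numbers: the shift along the tool's x, y, z in m, then the turn, a rotation vector about the tool's x, y, z in degrees. A call has 1 to 12 rows; each row shifts and turns the commanded pose from where the row before left it, along the tool's axes as they then stand; what a row does not reach is not made up. A row lasts 1/8 s, in which the tool goes at most 62.5 mm and 10.7 degrees, less where a joint would pass 70% of its speed; a pose out of reach is approached as far as the arm can. A call is refused whole if a number of a shift passes 0.0625 or a number of a turn 10.7, either way. A call with a gripper value outside its range is refused whole. "fingers" is the finger opening in m, from 0 to 0.094, set as the call begins (left out, the last holds). The fingers move at their own pace and stop on an object; "squeeze" is the grip in N (left out, the last holds). Time passes only in rows, so rows that do not move let the fingers close. It gives the time, the measured TCP pose, the force and the opening at its end, in the units of the state.
- get_obs(): the state, without advancing time (a new reading comes with each control period).
- camera(name): name is "scene" or "top" or "wrist"; returns a dict with "pixels" (384x512x3 uint8, red, green, blue), "fx", "fy", "cx", "cy" (pixels), "k1" (the pictures are not rectified: a ray, as slopes to the right and down, at radius r is drawn at 1 + k1 r^2 times it, then the intrinsics apply), "extrinsics" (4x4, takes a point from world to camera coordinates); the wrist camera has in their place "T_tool_cam" (4x4, takes a point from camera to tool coordinates, whose origin is the TCP and whose axes are the tool frame's). Camera axes: x right, y up, looking along -z (the intrinsics and any distortion apply to the point x, -y, -z); pixel columns grow to the right and rows downward; lengths in m; the calibration is good to about 2 mm. A picture is of the moment at which its call begins: read the wrist's pose just before it. There is no depth.
- ticket.hand_in(): hands the job in, once; it reports no verdict.
The state is a dict: "time_s": time; "qpos": joint angles; "joint_vel": joint speeds; "tau": joint torques, N m; "ee_pos": TCP position; "eef_rot": TCP orientation; "force": force on the tool from outside, world axes, zero at the start; "moment": the same for the moment, N m; "grip_width": finger opening in m.
Only numpy, scipy, OpenCV 4.12 (cv2) and the standard library are available. Lean on these libraries where they do the work, as an engineer would, in place of code of your own. Each camera call takes 0.05 s, during which the arm holds its last target.

TASK

Put the three aluminium press drivers away: each goes into the red dish of its own size (small in small, medium in medium, large in large), set down gently, not dropped, so that it lies flat on the dish's floor with its hub up. Leave the two brass drivers standing where they are.

Things in the scene. Friction and masses are not known exactly. Their poses are not given: they have to be found in the camera images.
- driver_small: The small aluminium press driver: a silver-grey disc 38 mm across and 14 mm thick with a 24 mm round hub standing on its middle (44 mm high over all). Stands on the table hub up. Origin: centre of its underside; z up along the hub. Loose, 0.085 kg or so.
- driver_medium: The medium aluminium press driver: a silver-grey disc 52 mm across and 14 mm thick with a 24 mm round hub standing on its middle (44 mm high over all). Stands on the table hub up. Origin: centre of its underside; z up along the hub. Loose, 0.12 kg or so.
- driver_large: The large aluminium press driver: a silver-grey disc 68 mm across and 14 mm thick with a 24 mm round hub standing on its middle (44 mm high over all). Stands on the table hub up. Origin: centre of its underside; z up along the hub. Loose, 0.18 kg or so.
- brass_small: A small brass press driver, golden yellow: a disc 38 mm across and 14 mm thick with a 24 mm round hub standing on its middle (44 mm high over all). Stands on the table hub up. Origin: centre of its underside; z up along the hub. Loose, about 0.25 kg. Belongs to another set; not to be moved.
- brass_large: A large brass press driver, golden yellow: a disc 68 mm across and 14 mm thick with a 24 mm round hub standing on its middle (44 mm high over all). Stands on the table hub up. Origin: centre of its underside; z up along the hub. Loose, about 0.52 kg. Belongs to another set; not to be moved.
- dish_small: The small storage dish: a round open red plastic dish, 60 mm across outside, 54 mm inside, rim 12 mm above the table, floor 4 mm thick, walls 3 mm. Fixed to the table. Origin: centre of its underside on the table; z up.
- dish_medium: The medium storage dish: a round open red plastic dish, 74 mm across outside, 68 mm inside, rim 12 mm above the table, floor 4 mm thick, walls 3 mm. Fixed to the table. Origin: centre of its underside on the table; z up.
- dish_large: The large storage dish: a round open red plastic dish, 90 mm across outside, 84 mm inside, rim 12 mm above the table, floor 4 mm thick, walls 3 mm. Fixed to the table. Origin: centre of its underside on the table; z up.
There are look-alikes about, which are no part of the job. Leave any pink or purple look-alike of the dish_large alone. What is shaped like the driver_large but brown or purple is not meant.

How it is judged:
By the outcome, as a careful person would: the job done as asked, in the order asked, and still so for the second after the job is handed in, with the robot touching nothing.
It also fails if it takes over 83 s, if anything falls off the work surface, if the arm or the gripper's body presses on something with over 40 N, if the wrist force passes 120 N, or if a joint passes its speed limit or range.

## Working session

There is one attempt and no reset: what is moved stays moved. The work goes in short steps, Python scripts to look and compute and a tool call to move; the robot and the scene stay as the last step left them, time stands still between calls to the robot, and variables do not carry over. Pictures are saved under pics/ and viewed, and the job is handed in when it is done.

Besides the shell and the picture viewer there is one more tool, called after "Call:" by a JSON object that holds its "fn" and its "kwargs". step_arm: Moves the arm, as the interface text tells. Its arguments: {"type":"object","properties":{"motion":{"type":"array","items":{"type":"array","items":{"type":"array","items":{"type":"number"}}}},"fingers":{"type":"number"},"squeeze":{"type":"number"}},"required":["motion"]}

```bash
mkdir -p pics; ls; python3 - <<'E'
from station import get_obs,camera,ticket,ctrl
import cv2
print(get_obs()); print(ctrl.hold_point_z)
for n in("scene","top","wrist"):
    c=camera(n); p=c.pop("pixels"); cv2.imwrite(f"pics/{n}0.png",p[:,:,::-1]); print(n,c)
E
```

```text
pics
{'time_s': 0.0, 'qpos': array([-1.30262346e+00,  3.00471343e-01,  1.52159771e+00, -2.75026860e-05,
        1.32068485e+00, -6.66003663e-02]), 'joint_vel': array([ 0.00017137,  0.00023287, -0.00138328, -0.00046968, -0.00030045,
       -0.00011179]), 'tau': array([-2.54522405e-03, -5.31799221e+01, -3.52743208e+01,  7.06912042e-02,
        2.43211380e-02, -8.08589402e-05]), 'ee_pos': array([ 0.18061487, -0.51917975,  0.17547918]), 'eef_rot': array([-1.61446064,  1.56963478,  1.86191206]), 'force': array([-0.09720994, -0.07789826, -0.53025038]), 'moment': array([-0.02412115, -0.00807977,  0.0248944 ]), 'grip_width': 0.09382910223449595}
0.0188
scene {'fx': 384.4548259860894, 'fy': 384.4548259860894, 'cx': 258.51654100744344, 'cy': 195.50887028249355, 'k1': -0.07651223890279055, 'extrinsics': array([[ 0.7102663 ,  0.70385143,  0.01072127, -0.3261953 ],
       [-0.59403114,  0.59113427,  0.54560726,  0.25112653],
       [ 0.37768874, -0.39389521,  0.83797242, -1.22294695],
       [ 0.        ,  0.        ,  0.        ,  1.        ]])}
top {'fx': 479.17530536500067, 'fy': 479.175305365
[... 236 characters left out ...]
97e-01,
        -4.62901732e-01],
       [-1.46738068e-01,  1.49140753e-02,  9.89062945e-01,
        -1.60633919e+00],
       [ 0.00000000e+00,  0.00000000e+00,  0.00000000e+00,
         1.00000000e+00]])}
wrist {'fx': 329.25222750706183, 'fy': 329.25222750706183, 'cx': 254.08575551402532, 'cy': 185.03678679343622, 'k1': -0.05790434403600713, 'T_tool_cam': array([[ 4.46911683e-04,  2.75089956e-01, -9.61418388e-01,
        -2.09662160e-01],
       [ 9.99999873e-01,  1.00177820e-04,  4.93509948e-04,
        -1.99728337e-04],
       [ 2.32072428e-04, -9.61418486e-01, -2.75089876e-01,
        -7.93591406e-02],
       [ 0.00000000e+00,  0.00000000e+00,  0.00000000e+00,
         1.00000000e+00]])}
```

View pics/scene0.png

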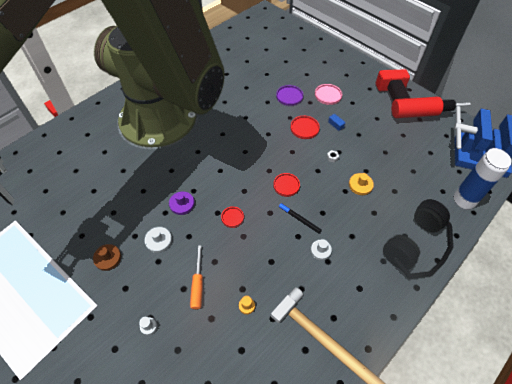

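View pics/top0.png

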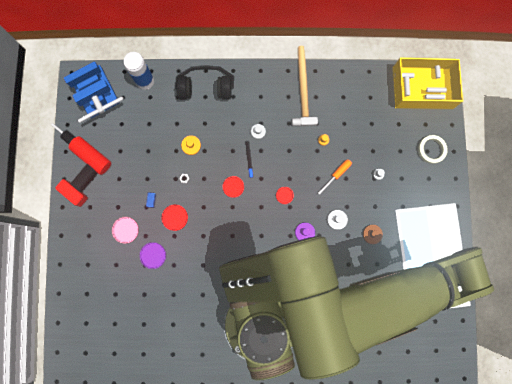

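View pics/wrist0.png

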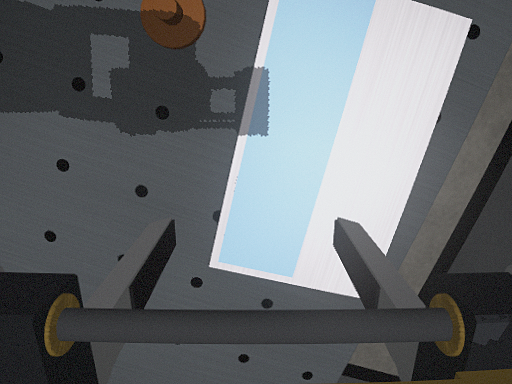

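Scene and top agree on the layout. In the top view:
- **Silver drivers:** (258,130), (337,219) and (379,174).
- **Brass drivers:** (191,145) and (324,140).
- **Red dishes:** (285,195), (233,187) and (174,217).
- **Look-alikes:** pink dish (125,230), purple dish (152,256), purple driver (305,231) and brown driver (373,233).

Next I'll measure and enlarge.

```bash
cat > h.py <<'E'
import numpy as np, cv2
from scipy.spatial.transform import Rotation as R
def und(c,uv):
    K=np.array([[c["fx"],0,c["cx"]],[0,c["fy"],c["cy"]],[0,0,1]])
    return cv2.undistortPoints(np.array(uv,float).reshape(-1,1,2),K,np.array([c["k1"],0,0,0,0])).reshape(-1,2)
def pose(c,obs=None):
    if "extrinsics" in c: return np.linalg.inv(c["extrinsics"])
    T=np.eye(4);T[:3,:3]=R.from_euler("xyz",obs["eef_rot"]).as_matrix();T[:3,3]=obs["ee_pos"]
    return T@c["T_tool_cam"]
def onplane(c,uv,z,obs=None):
    n=und(c,uv);P=pose(c,obs)
    d=np.c_[n[:,0],-n[:,1],-np.ones(len(n))]@P[:3,:3].T
    return P[:3,3]+d*((z-P[2,3])/d[:,2])[:,None]
def circ(pts):
    x,y=pts[:,0],pts[:,1]
    s=np.linalg.lstsq(np.c_[2*x,2*y,np.ones(len(x))],x*x+y*y,rcond=None)[0]
    return s[0],s[1],2*np.sqrt(s[2]+s[0]**2+s[1]**2)
E
python3 - <<'E'
from station import get_obs,camera
from h import *
P={}
for n in("top","scene"):
    c=camera(n);im=c["pixels"][:,:,::-1].copy();hsv=cv2.cvtColor(im,cv2.COLOR_BGR2HSV);H,S,V=cv2.split(hsv)
    masks={"red":((H<6)|(H>174))&(S>190)&(V>120),"silver":(S<40)&(V>125),"gold":(H>14)&(H<28)&(S>130)&(V>130)}
    for k,m in masks.items():
        q,l,st,ce=cv2.connectedComponentsWithStats(m.astype(np.uint8))
        for i in range(1,q):
            if 50<st[i,4]<1200 and max(st[i,2:4])<45:
                o,_=cv2.findContours((l==i).astype(np.uint8),cv2.RETR_EXTERNAL,cv2.CHAIN_APPROX_NONE)
                z={"red":.012}.get(k,.014)
                hull=cv2.convexHull(o[0]).reshape(-1,2)
                w=onplane(c,hull,z); x=onplane(c,[ce[i]],z)[0]
                if -.75<x[1]<.75: print(n,k,ce[i].round(0),st[i,4],"cen",x[:2].round(4),"circ",np.round(circ(w),4))
    if n=="top":
        tiles=[cv2.resize(im[v-22:v+22,u-22:u+22],(264,264),interpolation=cv2.INTER_CUBIC) for u,v in[(258,130),(337,219),(379,174),(285,195),(233,187),(174,217)]]
        cv2.imwrite("pics/crop1.png",np.vstack([np.hstack(tiles[:3]),np.hstack(tiles[3:])]))
E
```

```text
top red [ 89. 154.] 684 cen [0.5858 0.6085] circ [0.578  0.6139 0.149 ]
top red [233. 186.] 218 cen [0.4706 0.0967] circ [0.4708 0.0972 0.0685]
top red [ 69. 192.] 345 cen [0.4519 0.6717] circ [0.4553 0.6657 0.1017]
top red [175. 216.] 215 cen [0.3694 0.2952] circ [0.3636 0.2981 0.0848]
top silver [407.  81.] 122 cen [ 0.86  -0.538] circ [ 0.8528 -0.5418  0.0793]
top silver [148.  86.] 67 cen [0.8368 0.406 ] circ [0.8439 0.4183 0.0642]
top silver [436.  89.] 77 cen [ 0.8297 -0.6456] circ [ 0.831  -0.6459  0.0711]
top silver [435.  96.] 75 cen [ 0.8027 -0.6388] circ [ 0.8077 -0.6387  0.069 ]
top silver [117. 119.] 249 cen [0.7163 0.5121] circ [0.7182 0.5201 0.115 ]
top silver [168. 128.] 61 cen [0.6785 0.3267] circ [0.6794 0.3211 0.067 ]
top silver [271. 241.] 303 cen [ 0.2818 -0.0345] circ [ 0.2657 -0.0471  0.1333]
top silver [355. 254.] 155 cen [ 0.2354 -0.3232] circ [ 0.2316 -0.3222  0.0613]
top silver [394. 253.] 65 cen [ 0.2365 -0.458 ] circ [ 0.2364 -0.458   0.0309]
top silver [428. 270.] 63 cen [ 0.1779 -0.5754] circ [ 0.1526 -0.577   0.0767]
top silver [ 99. 322.] 272 cen [0.0
[... 1056 characters left out ...]
63. 202.] 184 cen [0.8619 0.3994] circ [0.8618 0.4108 0.0621]
scene silver [157. 238.] 500 cen [ 0.3568 -0.2643] circ [ 0.3565 -0.2637  0.0707]
scene silver [321. 249.] 319 cen [0.6695 0.0093] circ [0.6696 0.0092 0.0548]
scene silver [198. 259.] 80 cen [ 0.4735 -0.2258] circ [ 0.4832 -0.2151  0.0712]
scene silver [286. 304.] 446 cen [ 0.7034 -0.1559] circ [ 0.707  -0.1539  0.0784]
scene silver [146. 325.] 209 cen [ 0.5135 -0.4155] circ [ 0.5141 -0.4144  0.0404]
scene gold [361. 183.] 407 cen [0.6209 0.2438] circ [0.6209 0.2441 0.0714]
scene gold [194. 290.] 121 cen [ 0.5279 -0.2839] circ [ 0.5336 -0.2778  0.0632]
scene gold [246. 305.] 210 cen [ 0.6389 -0.2223] circ [ 0.6392 -0.2218  0.0386]
```

View pics/crop1.png

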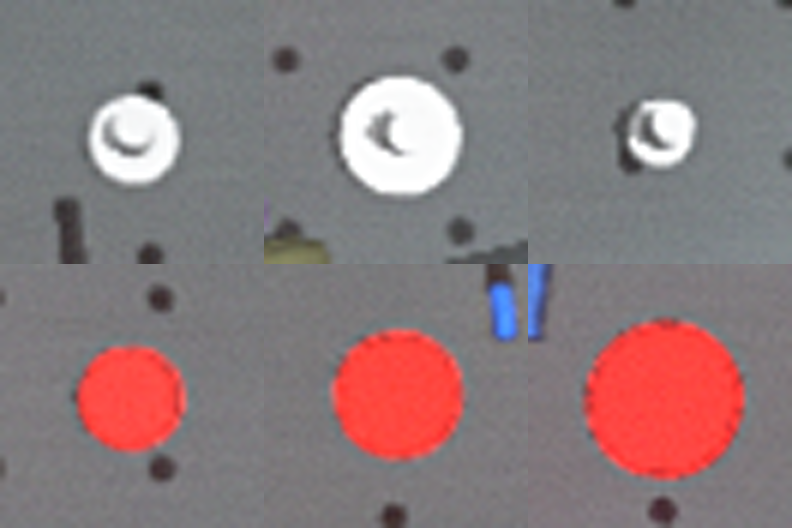

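The crop confirms three silver drivers, medium, large and small from left to right in the top row. Below them are the three red dishes, small, medium and large. I'll refine the centres from the top view with better masks.

```bash
python3 - <<'E'
from station import get_obs,camera
from h import *
for n,items in(("top",dict(M=(258,130),L=(337,219),S=(379,174),dS=(285,195),dM=(233,187),dL=(174,217))),("scene",dict(M=(321,249),L=(157,238),S=(147,325),dS=(232,217),dM=(287,184),dL=(304,127)))):
    c=camera(n);im=c["pixels"][:,:,::-1].copy();H,S,V=cv2.split(cv2.cvtColor(im,cv2.COLOR_BGR2HSV))
    for k,(u,v) in items.items():
        m=((V>175)&(S<60)) if k[0]!="d" else (((H<8)|(H>172))&(S>120)&(V>80))
        b=np.zeros_like(V);b[v-24:v+24,u-24:u+24]=m[v-24:v+24,u-24:u+24]
        o,_=cv2.findContours(b,cv2.RETR_EXTERNAL,cv2.CHAIN_APPROX_NONE)
        o=max(o,key=cv2.contourArea)
        z=.012 if k[0]=="d" else .014
        w=onplane(c,cv2.convexHull(o).reshape(-1,2),z)[:,:2].astype(np.float32)
        print(n,k,np.round(circ(w),4),"rect",np.round((w.min(0)+w.max(0))/2,4), (w.max(0)-w.min(0)).round(4))
E
```

```text
top M [0.6689 0.0097 0.0522] rect [0.6685 0.0091] [0.0511 0.0495]
top L [ 0.3554 -0.2641  0.0682] rect [ 0.3563 -0.2644] [0.0624 0.0666]
top S [ 0.5158 -0.4159  0.0384] rect [ 0.5141 -0.4163] [0.0357 0.0366]
top dS [ 0.4409 -0.0813  0.0608] rect [ 0.4405 -0.082 ] [0.056  0.0592]
top dM [0.471  0.0968 0.0748] rect [0.4706 0.0965] [0.0737 0.0695]
top dL [0.3642 0.2985 0.0908] rect [0.3647 0.2993] [0.0898 0.0901]
scene M [0.6695 0.0105 0.0518] rect [0.6688 0.01  ] [0.0501 0.0515]
scene L [ 0.3568 -0.2632  0.067 ] rect [ 0.3568 -0.2638] [0.067  0.0662]
scene S [ 0.5142 -0.414   0.0391] rect [ 0.5133 -0.4142] [0.0414 0.036 ]
scene dS [ 0.4434 -0.083   0.0625] rect [ 0.4432 -0.0832] [0.063  0.0615]
scene dM [0.474  0.0946 0.0771] rect [0.4732 0.0946] [0.0763 0.0773]
scene dL [0.3667 0.2962 0.0959] rect [0.3662 0.2958] [0.0942 0.0967]
```

```bash
cat >> h.py <<'E'
def go(x,y,z):
    from station import get_obs
    o=get_obs();M=R.from_euler("xyz",o["eef_rot"]).as_matrix()
    d=M.T@(np.array([x,y,z])-o["ee_pos"])
    print("t",round(o["time_s"],2),"pos",o["ee_pos"].round(4),"tilt",M[:,0].round(4),"y",M[:,1].round(3),"j",o["qpos"].round(2),"w",round(o["grip_width"],4),"F",o["force"].round(1))
    print("shift mm",(1e3*d).round(1))
E
python3 -c "
from h import *
go(.514,-.415,.12)"
```

```text
t 0.35 pos [ 0.1807 -0.5194  0.1759] tilt [-1.e-04  3.e-04 -1.e+00] y [ 0.329 -0.944 -0.   ] j [-1.3   0.3   1.52 -0.    1.32 -0.07] w 0.0935 F [-0.8 -0.5 -0.5]
shift mm [  55.9   10.9 -349.1]
```

Call:
{"fn": "step_arm", "kwargs": {"motion": [[[0.0,0.001,-0.029,0,0,0],[0.0,0.001,-0.032,0,0,0],[0.0,0.001,-0.032,0,0,0],[0.0,0.001,-0.032,0,0,0],[0.0,0.001,-0.032,0,0,0],[0.0,0.001,-0.032,0,0,0],[0.0,0.001,-0.032,0,0,0],[0.0,0.001,-0.032,0,0,0],[0.0,0.001,-0.032,0,0,0],[0.0,0.001,-0.032,0,0,0],[0,0.001,-0.032,0,0,0],[0,0,0,0,0,0]]], "fingers": 0.06}}

```text
time_s: 1.85
ee_pos: [0.5153, -0.4141, 0.1754]
eef_rot: [-1.263, 1.57, 2.215]
force: [-0.4, -0.1, -0.6]
grip_width: 0.0601
```

```bash
python3 - <<'E'
from h import *
from station import *
go(.514,-.415,.12)
o=get_obs();c=camera("wrist");cv2.imwrite("pics/w1.png",c["pixels"][:,:,::-1])
E
```

```text
t 1.85 pos [ 0.5153 -0.4141  0.1754] tilt [-4.e-04  6.e-04 -1.e+00] y [ 0.331 -0.944 -0.001] j [-0.73  0.56  1.16  0.    1.42  0.5 ] w 0.0601 F [-0.4 -0.1 -0.6]
shift mm [55.4  0.4  1.5]
```

View pics/w1.png

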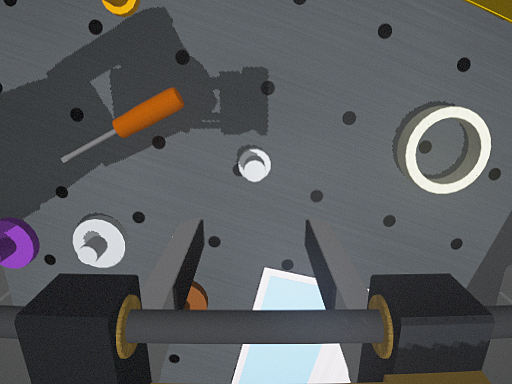

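The wrist view shows the small driver at (254,165), centred between the fingers, with the large one at (98,243). I'll measure both from here.

```bash
cat >> h.py <<'E'
def wm(c,o,u,v,kind,r=40,z=.014):
    im=c["pixels"][:,:,::-1].copy();H,S,V=cv2.split(cv2.cvtColor(im,cv2.COLOR_BGR2HSV))
    m=((V>140)&(S<60)) if kind=="s" else (((H<8)|(H>172))&(S>120)&(V>60))
    b=np.zeros_like(V);sl=np.s_[max(0,v-r):v+r,max(0,u-r):u+r];b[sl]=m[sl]
    q=max(cv2.findContours(b,cv2.RETR_EXTERNAL,cv2.CHAIN_APPROX_NONE)[0],key=cv2.contourArea)
    w=onplane(c,cv2.convexHull(q).reshape(-1,2),z,o)[:,:2]
    print(kind,np.round(circ(w),4),"ext",np.round((w.min(0)+w.max(0))/2,4),(w.max(0)-w.min(0)).round(4))
E
python3 - <<'E'
from h import *
from station import *
o=get_obs();c=camera("wrist")
wm(c,o,254,165,"s",30); wm(c,o,98,243,"s",35)
go(.514,-.415,.018)
E
```

```text
s [ 0.5127 -0.4149  0.0377] ext [ 0.5127 -0.4152] [0.0382 0.0364]
s [ 0.3524 -0.2631  0.0679] ext [ 0.353 -0.263] [0.0673 0.0673]
t 1.95 pos [ 0.5136 -0.4152  0.1757] tilt [-5.e-04  3.e-04 -1.e+00] y [ 0.329 -0.944 -0.   ] j [-0.74  0.55  1.17 -0.    1.42  0.5 ] w 0.0603 F [-0.5 -1.3 -0.2]
shift mm [157.7   0.   -0.6]
```

Call:
{"fn": "step_arm", "kwargs": {"motion": [[[0.025,0,0,0,0,0],[0.03,0,0,0,0,0],[0.03,0,0,0,0,0],[0.03,0,0,0,0,0],[0.02,0,0,0,0,0],[0.013,0,0,0,0,0],[0.009,0,0,0,0,0],[0,0,0,0,0,0],[0,0,0,0,0,0]]], "fingers": 0.06}}

```text
time_s: 3.08
ee_pos: [0.5143, -0.4155, 0.0199]
eef_rot: [2.068, 1.57, -0.739]
force: [-0.1, 0.2, 0.0]
grip_width: 0.06
```

```bash
python3 - <<'E'
from h import *
from station import *
go(.5135,-.415,.018)
c=camera("wrist");cv2.imwrite("pics/w2.png",c["pixels"][:,:,::-1])
E
```

```text
t 3.08 pos [ 0.5143 -0.4155  0.0199] tilt [ 9.e-04 -8.e-04 -1.e+00] y [ 0.329 -0.944  0.001] j [-0.73  0.7   1.31 -0.    1.13  0.5 ] w 0.06 F [-0.1  0.2  0. ]
shift mm [ 1.9 -0.7  0.6]
```

View pics/w2.png

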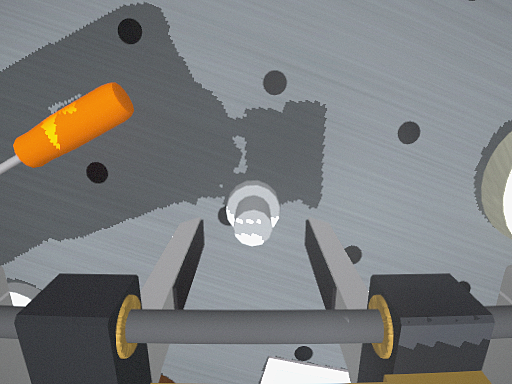

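The small driver's hub at (253,228) sits midway between the fingers. I'll close on it.

Call:
{"fn": "step_arm", "kwargs": {"motion": [[[0.002,0,0,0,0,0],[0,0,0,0,0,0],[0,0,0,0,0,0],[0,0,0,0,0,0],[0,0,0,0,0,0],[0,0,0,0,0,0]]], "fingers": 0.015, "squeeze": 15}}

```text
time_s: 3.88
ee_pos: [0.514, -0.4152, 0.0171]
eef_rot: [-2.869, 1.571, 0.607]
force: [-0.2, -0.0, 0.4]
grip_width: 0.0155
```

```bash
python3 - <<'E'
from h import *
go(.5135,-.415,.1)
E
```

```text
t 3.88 pos [ 0.514  -0.4152  0.0171] tilt [ 0.  0. -1.] y [ 0.329 -0.944 -0.   ] j [-0.73  0.7   1.32  0.    1.13  0.5 ] w 0.0155 F [-0.2 -0.   0.4]
shift mm [-82.9  -0.3   0.4]
```

The width went to 15.5 mm, below the 24 mm hub, so nothing may be between the pads. I'll look before moving.

```bash
python3 - <<'E'
from h import *
from station import *
o=get_obs();c=camera("wrist");cv2.imwrite("pics/w3.png",c["pixels"][:,:,::-1])
t=camera("top");s=camera("scene")
a=cv2.resize(t["pixels"][130:210,320:430,::-1],None,fx=5,fy=5,interpolation=cv2.INTER_CUBIC);cv2.imwrite("pics/t3.png",a)
cv2.imwrite("pics/s3.png",cv2.resize(s["pixels"][270:370,90:220,::-1],None,fx=5,fy=5,interpolation=cv2.INTER_CUBIC))
T=np.linalg.inv(c["T_tool_cam"])
for p in[(0,0,0),(-.0188,0,0)]:
    q=T@np.array([*p,1]);x,y=q[0]/-q[2],-q[1]/-q[2];k=1+c["k1"]*(x*x+y*y);print(p,c["cx"]+c["fx"]*x*k,c["cy"]+c["fy"]*y*k)
E
```

```text
(0, 0, 0) 254.54358260412408 212.46964222651468
(-0.0188, 0, 0) 254.57023436051009 223.15982106904573
```

View pics/w3.png

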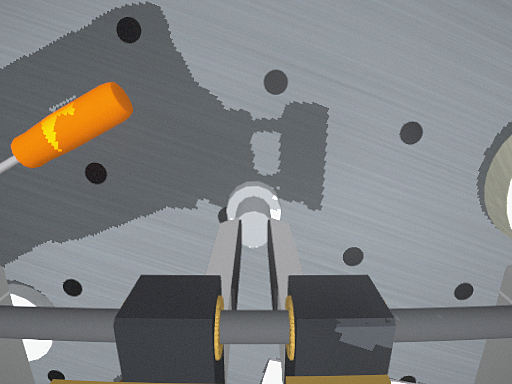

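View pics/t3.png

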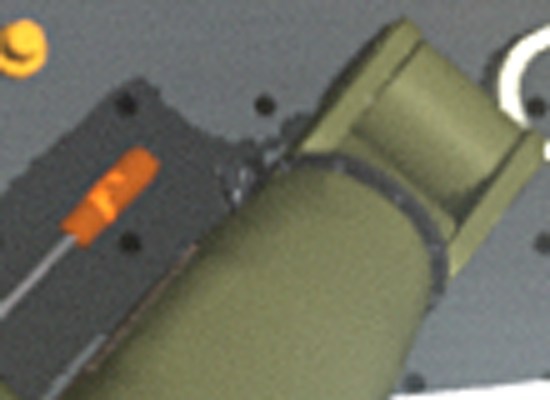

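View pics/s3.png

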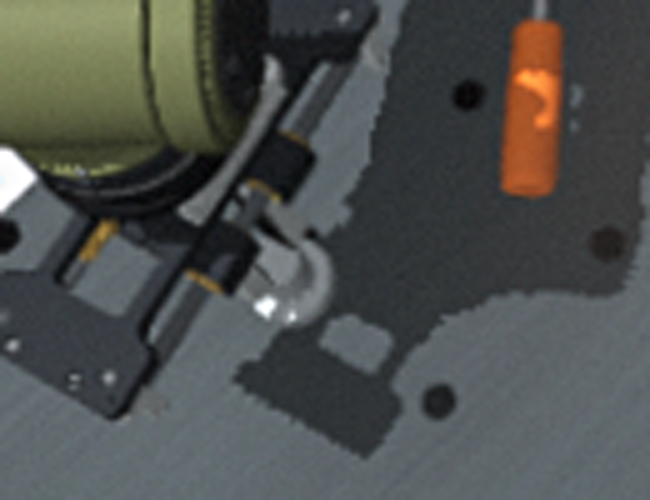

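```bash
python3 - <<'E'
import cv2
for f,(a,b,c,d) in {"w2":(160,330,140,370),"w3":(170,310,170,340)}.items():
    cv2.imwrite(f"pics/{f}z.png",cv2.resize(cv2.imread(f"pics/{f}.png")[a:b,c:d],None,fx=3.4,fy=3.4,interpolation=cv2.INTER_CUBIC))
E
```

```text
(no output)
```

View pics/w3z.png

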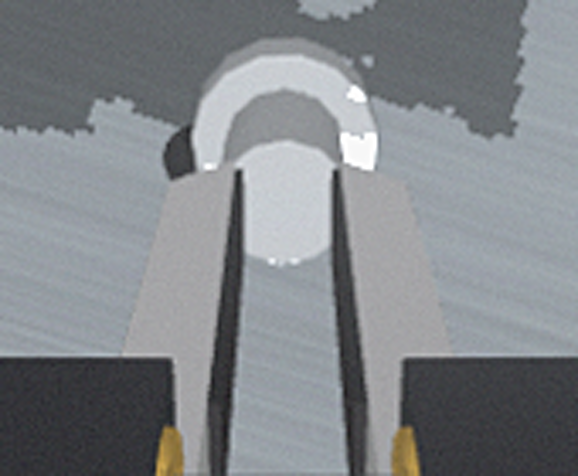

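View pics/w2z.png

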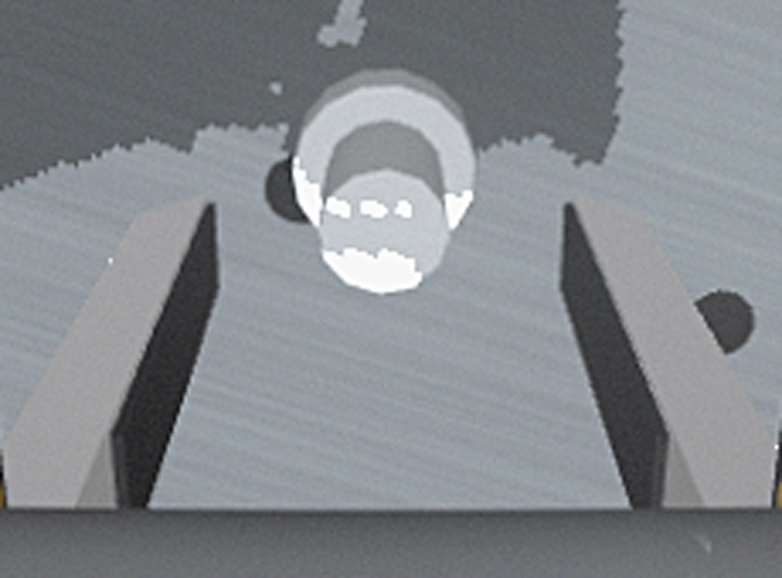

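Zoomed, the closed fingers pass over the hub top and hide its edges, so they closed above it. The fingertip edges are at (203,220) and (308,220) front, (204,245) and (305,245) back. From the known 60 mm opening, that puts the real tips about 32 mm behind the reported TCP, with pads at z ±8 mm as stated. The fingers are evidently shorter than the text says. I'll open, step down carefully and re-measure.

Call:
{"fn": "step_arm", "kwargs": {"motion": [[[0,0,0,0,0,0],[0,0,0,0,0,0],[0,0,0,0,0,0],[0,0,0,0,0,0],[0.005,0,0,0,0,0],[0.005,0,0,0,0,0],[0.004,0,0,0,0,0],[0,0,0,0,0,0]]], "fingers": 0.06}}

```text
time_s: 5.03
ee_pos: [0.5138, -0.415, 0.0025]
eef_rot: [-1.046, 1.57, 2.43]
force: [-0.9, 0.5, 1.1]
grip_width: 0.0601
```

```bash
python3 - <<'E'
from h import *
from station import *
go(.5135,-.415,-.014)
c=camera("wrist");im=c["pixels"][:,:,::-1]
s=camera("scene")["pixels"][270:370,90:220,::-1]
a=cv2.resize(im[160:310,140:370],(690,450),interpolation=cv2.INTER_CUBIC)
cv2.imwrite("pics/w4.png",a);cv2.imwrite("pics/s4.png",cv2.resize(s,None,fx=5,fy=5,interpolation=cv2.INTER_CUBIC))
E
```

```text
t 5.03 pos [ 0.5138 -0.415   0.0025] tilt [-6.e-04  5.e-04 -1.e+00] y [ 0.329 -0.944 -0.001] j [-0.73  0.72  1.32 -0.    1.1   0.5 ] w 0.0601 F [-0.9  0.5  1.1]
shift mm [16.5 -0.1  0.2]
```

View pics/w4.png

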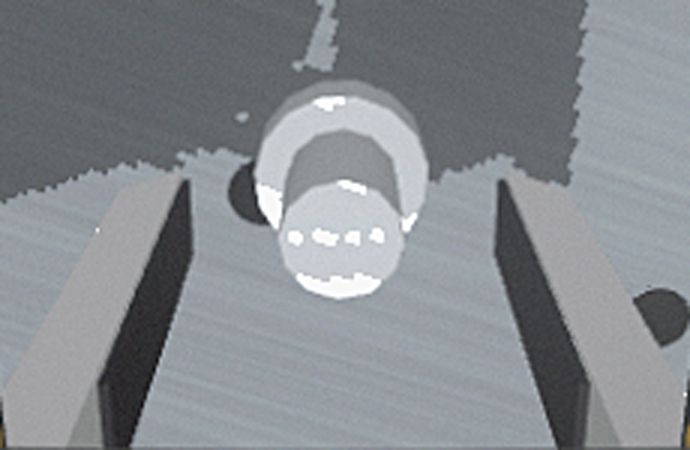

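View pics/s4.png

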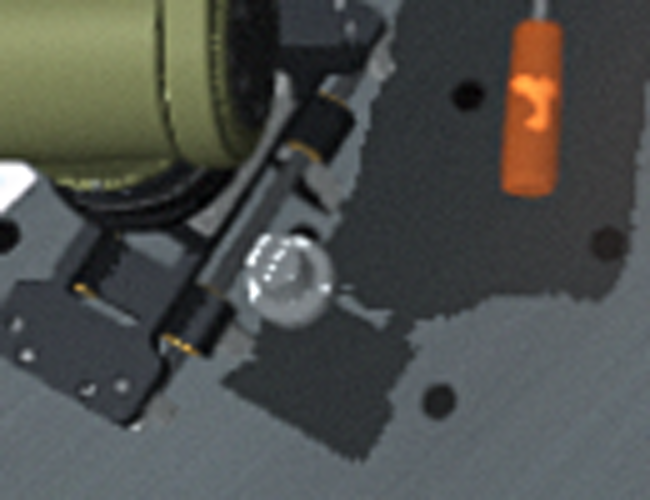

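No contact, and the hub at about (254,240) now stands between the fingers. I'll go 15 mm lower slowly and then close.

Call:
{"fn": "step_arm", "kwargs": {"motion": [[[0.004,0,0,0,0,0],[0.004,0,0,0,0,0],[0.004,0,0,0,0,0],[0.002,0,0,0,0,0],[0,0,0,0,0,0],[0,0,0,0,0,0]]]}}

```text
time_s: 5.88
ee_pos: [0.514, -0.4152, -0.0108]
eef_rot: [2.16, 1.571, -0.647]
force: [-0.3, -0.3, -0.3]
grip_width: 0.0598
```

Call:
{"fn": "step_arm", "kwargs": {"motion": [[[0,0,0,0,0,0],[0,0,0,0,0,0],[0,0,0,0,0,0],[0,0,0,0,0,0],[0,0,0,0,0,0],[0,0,0,0,0,0]]], "fingers": 0.015, "squeeze": 15}}

```text
time_s: 6.62
ee_pos: [0.514, -0.4151, -0.011]
eef_rot: [-2.072, 1.571, 1.404]
force: [-0.2, -1.1, 0.0]
grip_width: 0.0235
```

```bash
python3 - <<'E'
from h import *
from station import *
go(.442,-.082,.06)
c=camera("wrist");im=c["pixels"][:,:,::-1]
cv2.imwrite("pics/w5.png",cv2.resize(im[160:310,140:370],(690,450),interpolation=cv2.INTER_CUBIC))
E
```

```text
t 6.62 pos [ 0.514  -0.4151 -0.011 ] tilt [ 0.  0. -1.] y [ 0.329 -0.944 -0.   ] j [-0.73  0.73  1.33  0.    1.08  0.5 ] w 0.0235 F [-0.2 -1.1  0. ]
shift mm [ -70.9 -338.3  -41.5]
```

View pics/w5.png

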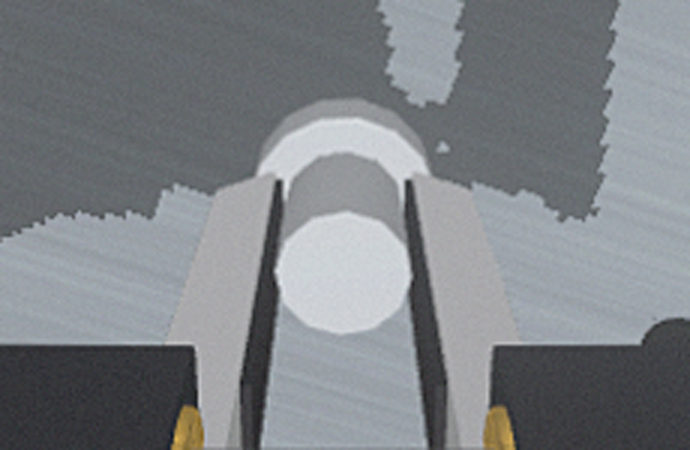

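The small driver is gripped, with the width at 23.5 mm (the hub is 24). Lifting, then carrying it to the small dish.

Call:
{"fn": "step_arm", "kwargs": {"motion": [[[-0.01,0,0,0,0,0],[-0.02,0,0,0,0,0],[-0.02,0,0,0,0,0],[-0.021,0,0,0,0,0],[0,0,0,0,0,0]]]}}

```text
time_s: 7.3
ee_pos: [0.5148, -0.416, 0.0629]
eef_rot: [2.071, 1.567, -0.736]
force: [0.1, -0.3, -1.8]
grip_width: 0.0237
```

Call:
{"fn": "step_arm", "kwargs": {"motion": [[[0,-0.018,-0.002,0,0,0],[0,-0.03,-0.004,0,0,0],[0,-0.034,-0.004,0,0,0],[0,-0.034,-0.004,0,0,0],[0,-0.034,-0.004,0,0,0],[0,-0.034,-0.004,0,0,0],[0,-0.034,-0.004,0,0,0],[0,-0.034,-0.004,0,0,0],[0,-0.034,-0.004,0,0,0],[0,-0.034,-0.004,0,0,0],[0,-0.018,-0.004,0,0,0],[0,0,0,0,0,0]]]}}

```text
time_s: 8.8
ee_pos: [0.4423, -0.0814, 0.06]
eef_rot: [-0.602, 1.571, 2.876]
force: [0.6, 0.2, -1.1]
grip_width: 0.0236
```

```bash
python3 - <<'E'
from h import *
from station import *
go(.442,-.082,-.007)
o=get_obs();c=camera("wrist");im=c["pixels"][:,:,::-1]
cv2.imwrite("pics/w6.png",im)
E
```

```text
t 8.8 pos [ 0.4423 -0.0814  0.06  ] tilt [-2.e-04  0.e+00 -1.e+00] y [ 0.33  -0.944 -0.   ] j [-0.26  0.22  1.92  0.    1.    0.97] w 0.0236 F [ 0.6  0.2 -1.1]
shift mm [67.   0.5  0.5]
```

View pics/w6.png

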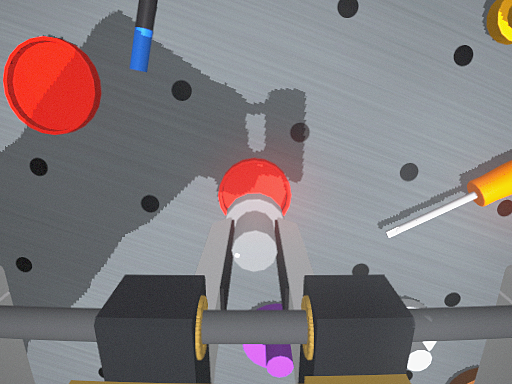

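The driver is held upright above the small red dish, whose rim spans columns 219–290 and rows 158–225. I'll check both dish centres from this view.

```bash
python3 - <<'E'
from h import *
from station import *
o=get_obs();c=camera("wrist");im=c["pixels"][:,:,::-1].copy();H,S,V=cv2.split(cv2.cvtColor(im,cv2.COLOR_BGR2HSV))
m=(((H<8)|(H>172))&(S>100)&(V>60)).astype(np.uint8)
for cn in cv2.findContours(m,cv2.RETR_EXTERNAL,cv2.CHAIN_APPROX_NONE)[0]:
    if cv2.contourArea(cn)>600:
        h=cv2.convexHull(cn).reshape(-1,2); 
        if h[:,0].max()>200: h=h[h[:,1]<192]
        print(h.mean(0),len(h),np.round(circ(onplane(c,h,.012,o)),4))
E
```

```text
[253.   169.75] 16 [ 0.4411 -0.0816  0.059 ]
[47.73333333 85.82222222] 45 [0.4702 0.0949 0.0765]
```

Agrees: the dish is at (0.441, −0.082). Lowering to TCP −0.007.

Call:
{"fn": "step_arm", "kwargs": {"motion": [[[0.015,0,0.001,0,0,0],[0.02,0,0,0,0,0],[0.014,0,0,0,0,0],[0.008,0,0,0,0,0],[0.004,0,0,0,0,0],[0.003,0,0,0,0,0],[0.002,0,0,0,0,0],[0,0,0,0,0,0],[0,0,0,0,0,0]]]}}

```text
time_s: 10.02
ee_pos: [0.4417, -0.0825, -0.0058]
eef_rot: [2.534, 1.57, -0.272]
force: [0.5, 0.2, -1.0]
grip_width: 0.0235
```

```bash
python3 - <<'E'
from h import *
go(.4415,-.082,-.007)
E
```

```text
t 10.03 pos [ 0.4417 -0.0825 -0.0058] tilt [ 4.e-04 -1.e-04 -1.e+00] y [ 0.329 -0.944  0.   ] j [-0.27  0.34  1.96 -0.    0.85  0.97] w 0.0235 F [ 0.5  0.2 -1. ]
shift mm [ 1.2 -0.5  0.1]
```

Call:
{"fn": "step_arm", "kwargs": {"motion": [[[0.0007,0,0,0,0,0],[0.0007,0,0,0,0,0],[0,0,0,0,0,0]]]}}

```text
time_s: 10.4
ee_pos: [0.4417, -0.0825, -0.007]
eef_rot: [2.581, 1.571, -0.226]
force: [-1.8, 1.6, 4.6]
grip_width: 0.0235
```

Contact at 4.6 N upward. Opening, then rising.

Call:
{"fn": "step_arm", "kwargs": {"motion": [[[0,0,0,0,0,0],[0,0,0,0,0,0],[0,0,0,0,0,0],[0,0,0,0,0,0],[-0.01,0,0,0,0,0],[-0.02,0,0,0,0,0],[-0.03,0,0,0,0,0],[-0.03,0,0,0,0,0],[-0.03,0,0,0,0,0],[0,0,0,0,0,0]]], "fingers": 0.055}}

```text
time_s: 11.65
ee_pos: [0.4427, -0.0827, 0.115]
eef_rot: [2.546, 1.566, -0.261]
force: [0.5, -0.2, -0.8]
grip_width: 0.0549
```

```bash
python3 - <<'E'
from h import *
from station import *
go(.669,.01,.113)
c=camera("wrist");im=c["pixels"][:,:,::-1]
cv2.imwrite("pics/w7.png",im)
E
```

```text
t 11.65 pos [ 0.4427 -0.0827  0.115 ] tilt [ 0.0043 -0.0011 -1.    ] y [ 0.329 -0.944  0.002] j [-0.27  0.14  1.87  0.    1.13  0.97] w 0.0549 F [ 0.5 -0.2 -0.8]
shift mm [   2.9  -13.2 -244.2]
```

View pics/w7.png

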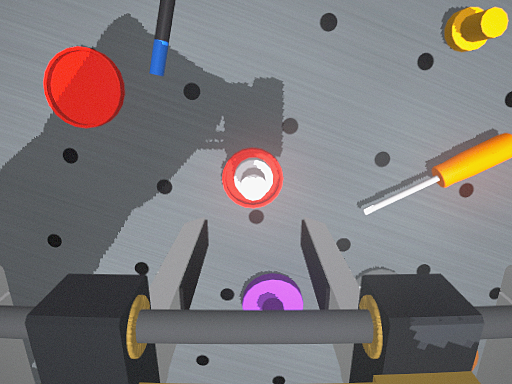

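The small driver sits inside its dish, hub up, at (252,178). Moving on to the medium driver.

Call:
{"fn": "step_arm", "kwargs": {"motion": [[[0,-0.001,-0.015,0,0,0],[0,-0.001,-0.025,0,0,0],[0,-0.001,-0.025,0,0,0],[0,-0.001,-0.025,0,0,0],[0,-0.001,-0.025,0,0,0],[0,-0.001,-0.025,0,0,0],[0,-0.002,-0.025,0,0,0],[0,-0.002,-0.025,0,0,0],[0,-0.002,-0.025,0,0,0],[0,-0.001,-0.019,0,0,0],[0,0,-0.01,0,0,0],[0,0,0,0,0,0]]]}}

```text
time_s: 13.2
ee_pos: [0.6678, 0.0103, 0.1115]
eef_rot: [-0.37, 1.569, 3.106]
force: [-0.4, -0.1, 0.2]
grip_width: 0.0555
```

```bash
python3 - <<'E'
from h import *
from station import *
go(.669,.01,-.011)
c=camera("wrist");im=c["pixels"][:,:,::-1]
cv2.imwrite("pics/w8.png",im)
E
```

```text
t 13.2 pos [0.6678 0.0103 0.1115] tilt [-0.0014  0.     -1.    ] y [ 0.329 -0.944 -0.001] j [-0.04  0.62  1.22 -0.    1.31  1.2 ] w 0.0555 F [-0.4 -0.1  0.2]
shift mm [122.5   0.8  -1.2]
```

View pics/w8.png

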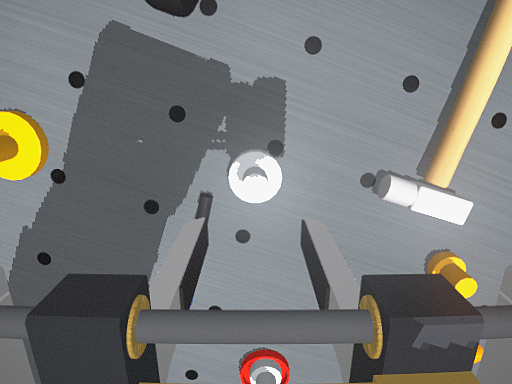

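The medium driver is at (255,177), with the pen's end at (205,205), the hammer head at (425,195) and the small brass driver at (455,272). I'll check the driver centre and the pen's distance from the left finger.

```bash
python3 - <<'E'
from h import *
from station import *
o=get_obs();c=camera("wrist")
wm(c,o,255,177,"s",32)
M=R.from_euler("xyz",o["eef_rot"]).as_matrix()
p=onplane(c,[(205,195),(212,195),(205,212)],.008,o);print(p.round(4),((p-o["ee_pos"])@M).round(4))
E
```

```text
s [0.6651 0.0081 0.0859] ext [0.6663 0.0082] [0.0794 0.0767]
[[0.6316 0.05   0.008 ]
 [0.6339 0.0434 0.008 ]
 [0.6142 0.0448 0.008 ]] [[ 0.1039 -0.0495  0.0207]
 [ 0.1039 -0.0425  0.0207]
 [ 0.1039 -0.0503  0.0389]]
```

The pen clears the finger (12 mm to the side, and below it). The wrist mask leaked into bright table, so I'll keep the top and scene value (0.669, 0.010), which agree. Descending.

Call:
{"fn": "step_arm", "kwargs": {"motion": [[[0.02,0,-0.001,0,0,0],[0.025,0,0,0,0,0],[0.025,0,0,0,0,0],[0.02,0,0,0,0,0],[0.015,0,0,0,0,0],[0.008,0,0,0,0,0],[0.005,0,0,0,0,0],[0.004,0,0,0,0,0],[0,0,0,0,0,0],[0,0,0,0,0,0]]]}}

```text
time_s: 14.55
ee_pos: [0.669, 0.0103, -0.0089]
eef_rot: [2.724, 1.57, -0.083]
force: [-0.2, -0.4, -0.7]
grip_width: 0.0549
```

```bash
python3 - <<'E'
from h import *
from station import *
go(.669,.01,-.011)
c=camera("wrist");im=c["pixels"][:,:,::-1]
cv2.imwrite("pics/w9.png",cv2.resize(im[140:320,120:390],(720,480),interpolation=cv2.INTER_CUBIC))
E
```

```text
t 14.55 pos [ 0.669   0.0103 -0.0089] tilt [ 7.e-04 -1.e-04 -1.e+00] y [ 0.329 -0.944  0.   ] j [-0.04  0.75  1.3  -0.    1.1   1.2 ] w 0.0549 F [-0.2 -0.4 -0.7]
shift mm [2.1 0.3 0.1]
```

View pics/w9.png

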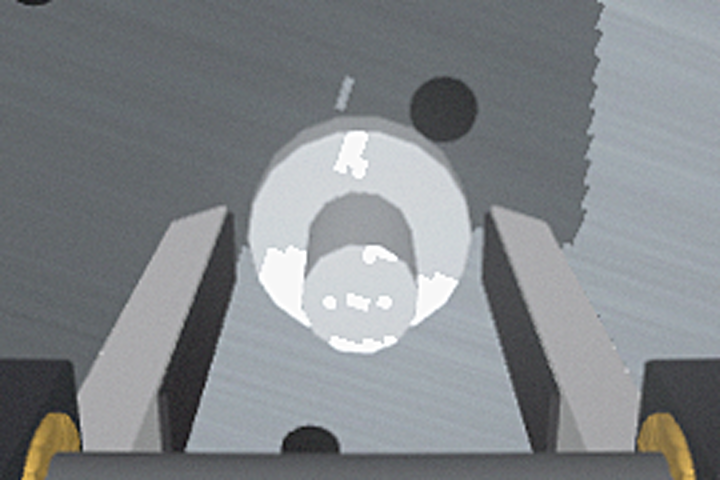

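The hub is centred between the fingers. Going 2 mm lower and closing.

Call:
{"fn": "step_arm", "kwargs": {"motion": [[[0.002,0,0,0,0,0],[0,0,0,0,0,0],[0,0,0,0,0,0],[0,0,0,0,0,0],[0,0,0,0,0,0],[0,0,0,0,0,0],[0,0,0,0,0,0],[0,0,0,0,0,0]]], "fingers": 0.015, "squeeze": 18}}

```text
time_s: 15.6
ee_pos: [0.6688, 0.0103, -0.0113]
eef_rot: [2.401, 1.571, -0.406]
force: [0.1, -0.3, 0.2]
grip_width: 0.0234
```

```bash
python3 - <<'E'
from h import *
go(.471,.096,.06)
E
```

```text
t 15.6 pos [ 0.6688  0.0103 -0.0113] tilt [ 0. -0. -1.] y [ 0.329 -0.944  0.   ] j [-0.04  0.75  1.3  -0.    1.09  1.2 ] w 0.0234 F [ 0.1 -0.3  0.2]
shift mm [ -71.3 -145.9  158.6]
```

Gripped at 23.4 mm. Lifting, then moving to the medium dish.

Call:
{"fn": "step_arm", "kwargs": {"motion": [[[-0.01,0,0,0,0,0],[-0.02,0,0,0,0,0],[-0.02,0,0,0,0,0],[-0.021,0,0,0,0,0],[0,0,0,0,0,0]]]}}

```text
time_s: 16.23
ee_pos: [0.6698, 0.0103, 0.0623]
eef_rot: [2.77, 1.567, -0.037]
force: [0.8, -0.7, -1.8]
grip_width: 0.0237
```

Call:
{"fn": "step_arm", "kwargs": {"motion": [[[0,-0.008,0.008,0,0,0],[0,-0.014,0.015,0,0,0],[0,-0.016,0.017,0,0,0],[0,-0.016,0.017,0,0,0],[0,-0.016,0.018,0,0,0],[0,-0.016,0.018,0,0,0],[0,-0.016,0.018,0,0,0],[0,-0.016,0.018,0,0,0],[0,-0.014,0.015,0,0,0],[0,-0.014,0.015,0,0,0],[0,0,0,0,0,0],[0,0,0,0,0,0]]]}}

```text
time_s: 17.73
ee_pos: [0.4707, 0.0958, 0.0594]
eef_rot: [0.066, 1.571, -2.74]
force: [0.3, -0.4, -1.0]
grip_width: 0.0236
```

```bash
python3 - <<'E'
from h import *
from station import *
go(.471,.096,-.007)
o=get_obs();c=camera("wrist");im=c["pixels"][:,:,::-1].copy();H,S,V=cv2.split(cv2.cvtColor(im,cv2.COLOR_BGR2HSV))
cv2.imwrite("pics/w10.png",im)
m=(((H<8)|(H>172))&(S>100)&(V>60)).astype(np.uint8)
for cn in cv2.findContours(m,cv2.RETR_EXTERNAL,cv2.CHAIN_APPROX_NONE)[0]:
    if cv2.contourArea(cn)>600:
        h=cv2.convexHull(cn).reshape(-1,2); h=h[h[:,1]<188]
        if len(h)>6: print(h.mean(0),len(h),np.round(circ(onplane(c,h,.012,o)),4))
E
```

```text
t 17.73 pos [0.4707 0.0958 0.0594] tilt [-2.e-04 -1.e-04 -1.e+00] y [ 0.329 -0.944  0.   ] j [ 0.12  0.28  1.84 -0.    1.02  1.36] w 0.0236 F [ 0.3 -0.4 -1. ]
shift mm [66.4 -0.  -0.4]
[248.84210526 161.52631579] 19 [0.4714 0.0972 0.0728]
```

View pics/w10.png

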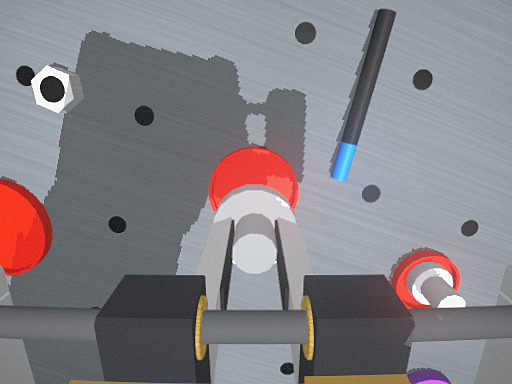

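The medium driver is above the medium dish at (253,180), and the centres agree. Lowering.

Call:
{"fn": "step_arm", "kwargs": {"motion": [[[0.015,0,0,0,0,0],[0.02,0,0,0,0,0],[0.014,0,0,0,0,0],[0.008,0,0,0,0,0],[0.004,0,0,0,0,0],[0.003,0,0,0,0,0],[0.0015,0,0,0,0,0],[0,0,0,0,0,0],[0,0,0,0,0,0]]]}}

```text
time_s: 18.9
ee_pos: [0.4707, 0.096, -0.0056]
eef_rot: [2.947, 1.57, 0.14]
force: [-0.6, -0.5, -1.3]
grip_width: 0.0235
```

Call:
{"fn": "step_arm", "kwargs": {"motion": [[[0.0007,0,0,0,0,0],[0.0005,0,0,0,0,0],[0,0,0,0,0,0]]]}}

```text
time_s: 19.27
ee_pos: [0.4706, 0.096, -0.0071]
eef_rot: [-0.049, 1.571, -2.856]
force: [0.2, -0.0, -1.0]
grip_width: 0.0236
```

Call:
{"fn": "step_arm", "kwargs": {"motion": [[[0.0005,0,0,0,0,0],[0.0,0,0,0,0,0],[0,0,0,0,0,0]]]}}

```text
time_s: 19.65
ee_pos: [0.4706, 0.096, -0.0074]
eef_rot: [2.931, 1.571, 0.124]
force: [-1.4, -1.0, 4.5]
grip_width: 0.0237
```

Contact at 4.5 N. Releasing and rising.

Call:
{"fn": "step_arm", "kwargs": {"motion": [[[0,0,0,0,0,0],[0,0,0,0,0,0],[0,0,0,0,0,0],[0,0,0,0,0,0],[-0.01,0,0,0,0,0],[-0.02,0,0,0,0,0],[-0.03,0,0,0,0,0],[-0.03,0,0,0,0,0],[-0.03,0,0,0,0,0],[0,0,0,0,0,0]]], "fingers": 0.055}}

```text
time_s: 20.9
ee_pos: [0.4717, 0.0961, 0.1149]
eef_rot: [2.932, 1.566, 0.125]
force: [0.2, 0.2, -1.0]
grip_width: 0.055
```

```bash
python3 - <<'E'
from h import *
from station import *
go(.356,-.264,.113)
c=camera("wrist");im=c["pixels"][:,:,::-1]
cv2.imwrite("pics/w11.png",im)
E
```

```text
t 20.9 pos [0.4717 0.0961 0.1149] tilt [ 4.4e-03  5.0e-04 -1.0e+00] y [ 0.329 -0.944  0.001] j [ 0.12  0.21  1.79 -0.    1.14  1.36] w 0.055 F [ 0.2  0.2 -1. ]
shift mm [  1.2 302.1 227.6]
```

View pics/w11.png

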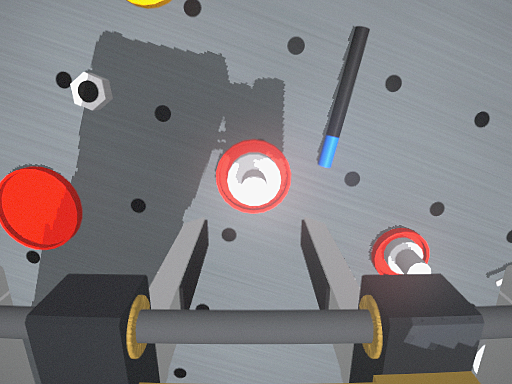

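The medium driver sits in its dish at (253,178), and the small one is still in place at (402,255). Now to the large driver.

Call:
{"fn": "step_arm", "kwargs": {"motion": [[[0,0.015,0.012,0,0,0],[0,0.029,0.022,0,0,0],[0,0.029,0.022,0,0,0],[0,0.029,0.022,0,0,0],[0,0.029,0.022,0,0,0],[0,0.029,0.022,0,0,0],[0,0.029,0.022,0,0,0],[0,0.029,0.021,0,0,0],[0,0.029,0.021,0,0,0],[0,0.029,0.021,0,0,0],[0,0.026,0.02,0,0,0],[0,0,0,0,0,0]]]}}

```text
time_s: 22.45
ee_pos: [0.3537, -0.2652, 0.1115]
eef_rot: [-0.976, 1.569, 2.498]
force: [0.2, 0.2, 0.2]
grip_width: 0.0551
```

```bash
python3 - <<'E'
from h import *
from station import *
go(.356,-.264,-.011)
o=get_obs();c=camera("wrist");im=c["pixels"][:,:,::-1]
cv2.imwrite("pics/w12.png",im)
wm(c,o,254,178,"s",45)
E
```

```text
t 22.45 pos [ 0.3537 -0.2652  0.1115] tilt [-0.0015  0.0011 -1.    ] y [ 0.326 -0.945 -0.002] j [-0.73  0.13  1.89 -0.    1.13  0.51] w 0.0551 F [0.2 0.2 0.2]
shift mm [122.5  -0.2  -2.7]
s [ 0.3531 -0.2634  0.0673] ext [ 0.3531 -0.2632] [0.0668 0.0676]
```

View pics/w12.png

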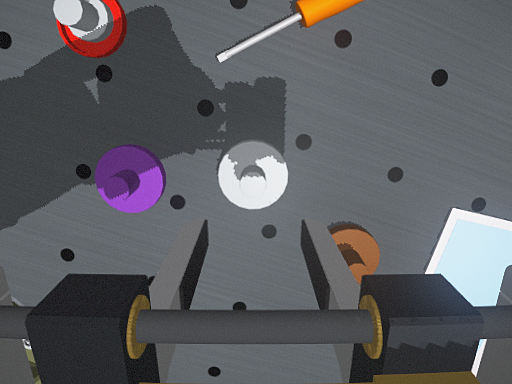

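The large driver is at (253,175), between the purple look-alike (130,178) and the brown one (355,250). Both clear the fingers. Descending.

Call:
{"fn": "step_arm", "kwargs": {"motion": [[[0.02,0,-0.001,0,0,0],[0.025,0,-0.0005,0,0,0],[0.025,0,0,0,0,0],[0.02,0,0,0,0,0],[0.015,0,0,0,0,0],[0.008,0,0,0,0,0],[0.005,0,0,0,0,0],[0.004,0,0,0,0,0],[0,0,0,0,0,0],[0,0,0,0,0,0]]]}}

```text
time_s: 23.75
ee_pos: [0.357, -0.2635, -0.0093]
eef_rot: [2.048, 1.57, -0.759]
force: [0.2, -0.7, 1.0]
grip_width: 0.0551
```

```bash
python3 - <<'E'
from h import *
from station import *
go(.355,-.264,-.011)
c=camera("wrist");im=c["pixels"][:,:,::-1]
cv2.imwrite("pics/w13.png",cv2.resize(im[140:320,120:390],(720,480),interpolation=cv2.INTER_CUBIC))
E
```

```text
t 23.75 pos [ 0.357  -0.2635 -0.0093] tilt [ 3.e-04 -3.e-04 -1.e+00] y [ 0.329 -0.944  0.   ] j [-0.72  0.33  1.98 -0.    0.83  0.52] w 0.0551 F [ 0.2 -0.7  1. ]
shift mm [ 1.7 -0.2  2. ]
```

View pics/w13.png

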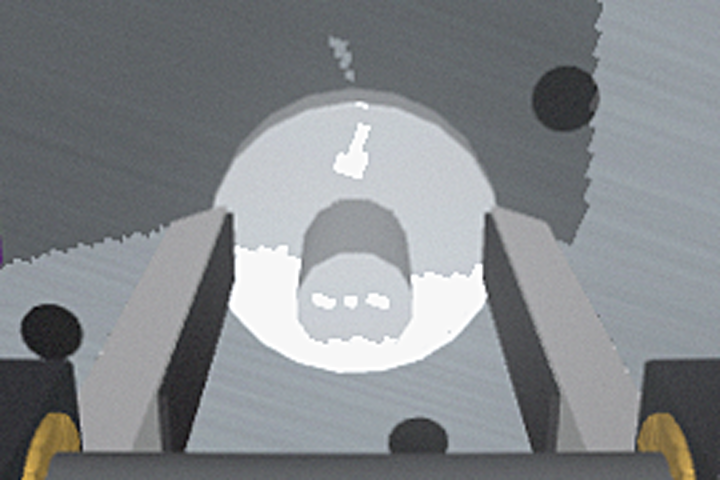

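The hub is centred, about 1 mm off fore-aft. Adjusting, going 2 mm lower and closing.

Call:
{"fn": "step_arm", "kwargs": {"motion": [[[0.002,0,0.001,0,0,0],[0,0,0,0,0,0],[0,0,0,0,0,0],[0,0,0,0,0,0],[0,0,0,0,0,0],[0,0,0,0,0,0],[0,0,0,0,0,0],[0,0,0,0,0,0]]], "fingers": 0.015, "squeeze": 22}}

```text
time_s: 24.8
ee_pos: [0.3559, -0.2637, -0.0115]
eef_rot: [-2.715, 1.571, 0.761]
force: [-1.1, 0.1, -0.6]
grip_width: 0.0235
```

Call:
{"fn": "step_arm", "kwargs": {"motion": [[[-0.01,0,0,0,0,0],[-0.02,0,0,0,0,0],[-0.025,0,0,0,0,0],[-0.025,0,0,0,0,0],[-0.01,0,0,0,0,0],[0,0,0,0,0,0]]]}}

```text
time_s: 25.55
ee_pos: [0.356, -0.2638, 0.0787]
eef_rot: [2.104, 1.57, -0.703]
force: [0.2, -0.2, -2.2]
grip_width: 0.0237
```

```bash
python3 - <<'E'
from h import *
go(.3655,.298,.08)
E
```

```text
t 25.55 pos [ 0.356  -0.2638  0.0787] tilt [ 6.e-04 -5.e-04 -1.e+00] y [ 0.329 -0.944  0.001] j [-0.72  0.18  1.92  0.    1.04  0.52] w 0.0237 F [ 0.2 -0.2 -2.2]
shift mm [  -1.6 -527.4 -193.6]
```

Call:
{"fn": "step_arm", "kwargs": {"motion": [[[0,-0.013,-0.005,0,0,0],[0,-0.024,-0.009,0,0,0],[0,-0.026,-0.0095,0,0,0],[0,-0.026,-0.0095,0,0,0],[0,-0.026,-0.0095,0,0,0],[0,-0.026,-0.0095,0,0,0],[0,-0.026,-0.0095,0,0,0],[0,-0.026,-0.0095,0,0,0],[0,-0.026,-0.0095,0,0,0],[0,-0.026,-0.0095,0,0,0],[0,-0.026,-0.0095,0,0,0],[0,-0.026,-0.0095,0,0,0]]]}}

```text
time_s: 27.05
ee_pos: [0.3602, 0.054, 0.0777]
eef_rot: [-0.332, 1.569, -3.139]
force: [-0.3, 0.3, -2.1]
grip_width: 0.0236
```

Call:
{"fn": "step_arm", "kwargs": {"motion": [[[0,-0.026,-0.0095,0,0,0],[0,-0.026,-0.0095,0,0,0],[0,-0.026,-0.0095,0,0,0],[0,-0.026,-0.0095,0,0,0],[0,-0.026,-0.0095,0,0,0],[0,-0.026,-0.0095,0,0,0],[0,-0.026,-0.0095,0,0,0],[0,-0.022,-0.0085,0,0,0],[0,-0.016,-0.006,0,0,0],[0,0,0,0,0,0]]]}}

```text
time_s: 28.3
ee_pos: [0.3648, 0.2875, 0.0779]
eef_rot: [0.232, 1.57, -2.574]
force: [-0.2, -0.9, -1.4]
grip_width: 0.0232
```

```bash
python3 - <<'E'
from h import *
go(.3655,.298,.08)
E
```

```text
t 28.3 pos [0.3648 0.2875 0.0779] tilt [-1.e-03 -6.e-04 -1.e+00] y [ 0.33  -0.944  0.   ] j [0.59 0.22 1.86 0.   1.05 1.82] w 0.0232 F [-0.2 -0.9 -1.4]
shift mm [-2.1 -9.7 -4.1]
```

Call:
{"fn": "step_arm", "kwargs": {"motion": [[[0,-0.0095,-0.004,0,0,0],[0,0,0,0,0,0],[0,0,0,0,0,0]]]}}

```text
time_s: 28.68
ee_pos: [0.3661, 0.297, 0.0784]
eef_rot: [0.3, 1.571, -2.507]
force: [-0.4, 0.3, -1.7]
grip_width: 0.0236
```

```bash
python3 - <<'E'
from h import *
from station import *
go(.3655,.298,-.0075)
o=get_obs();c=camera("wrist");im=c["pixels"][:,:,::-1].copy();H,S,V=cv2.split(cv2.cvtColor(im,cv2.COLOR_BGR2HSV))
cv2.imwrite("pics/w14.png",im)
m=(((H<8)|(H>172))&(S>100)&(V>60)).astype(np.uint8)
for cn in cv2.findContours(m,cv2.RETR_EXTERNAL,cv2.CHAIN_APPROX_NONE)[0]:
    if cv2.contourArea(cn)>600:
        h=cv2.convexHull(cn).reshape(-1,2); h=h[h[:,1]<180]
        if len(h)>6: print(h.mean(0),len(h),np.round(circ(onplane(c,h,.012,o)),4))
E
```

```text
t 28.68 pos [0.3661 0.297  0.0784] tilt [-1.e-04 -1.e-04 -1.e+00] y [ 0.328 -0.945  0.   ] j [ 0.6   0.24  1.84 -0.    1.06  1.84] w 0.0236 F [-0.4  0.3 -1.7]
shift mm [85.9 -1.1  0.3]
[251.30434783 152.04347826] 23 [0.3637 0.2993 0.089 ]
[475.26666667 138.13333333] 15 [0.4686 0.1052 0.0702]
```

View pics/w14.png

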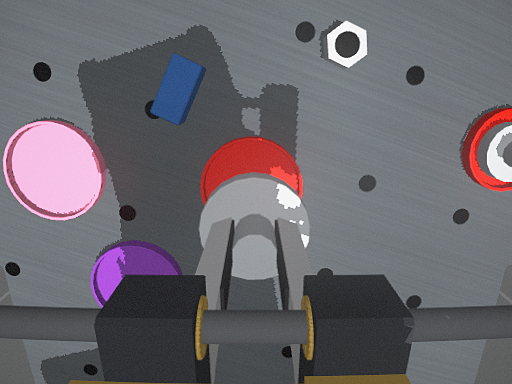

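The large driver is over the large red dish at (252,180), with the pink (53,170) and purple (135,278) dishes clear to the left. Lowering.

Call:
{"fn": "step_arm", "kwargs": {"motion": [[[0.015,-0.001,0,0,0,0],[0.025,0,0,0,0,0],[0.02,0,0,0,0,0],[0.011,0,0,0,0,0],[0.006,0,0,0,0,0],[0.004,0,0,0,0,0],[0.003,0,0,0,0,0],[0.001,0,0,0,0,0],[0,0,0,0,0,0],[0,0,0,0,0,0]]]}}

```text
time_s: 29.98
ee_pos: [0.3659, 0.2984, -0.0064]
eef_rot: [-2.765, 1.57, 0.712]
force: [0.3, 0.5, -1.5]
grip_width: 0.0236
```

Call:
{"fn": "step_arm", "kwargs": {"motion": [[[0.0005,0,0,0,0,0],[0.0,0,0,0,0,0],[0,0,0,0,0,0]]]}}

```text
time_s: 30.35
ee_pos: [0.3658, 0.2983, -0.007]
eef_rot: [-2.534, 1.571, 0.942]
force: [-0.4, -0.7, -2.2]
grip_width: 0.0235
```

Call:
{"fn": "step_arm", "kwargs": {"motion": [[[0.0006,0,0,0,0,0],[0.0,0,0,0,0,0],[0,0,0,0,0,0]]]}}

```text
time_s: 30.72
ee_pos: [0.3659, 0.2983, -0.0075]
eef_rot: [-2.89, 1.571, 0.586]
force: [-0.7, -0.9, 1.8]
grip_width: 0.0236
```

Contact (weight off the gripper, 1.8 N upward). Releasing and rising.

Call:
{"fn": "step_arm", "kwargs": {"motion": [[[0,0,0,0,0,0],[0,0,0,0,0,0],[0,0,0,0,0,0],[0,0,0,0,0,0],[-0.01,0,0,0,0,0],[-0.02,0,0,0,0,0],[-0.03,0,0,0,0,0],[-0.03,0,0,0,0,0],[-0.03,0,0,0,0,0],[-0.03,0,0,0,0,0],[-0.03,0,0,0,0,0],[0,0,0,0,0,0]]], "fingers": 0.055}}

```text
time_s: 32.22
ee_pos: [0.3665, 0.2988, 0.1748]
eef_rot: [-2.875, 1.566, 0.602]
force: [1.1, 0.2, 0.8]
grip_width: 0.0552
```

```bash
python3 - <<'E'
from h import *
from station import *
go(.3655,.298,.17)
o=get_obs();c=camera("wrist");cv2.imwrite("pics/w15.png",c["pixels"][:,:,::-1])
s=camera("scene");cv2.imwrite("pics/s15.png",cv2.resize(s["pixels"][60:360,70:420,::-1],(700,600),interpolation=cv2.INTER_CUBIC))
# gold positions
for n in("scene","top"):
    c=camera(n);im=c["pixels"][:,:,::-1].copy();H,S,V=cv2.split(cv2.cvtColor(im,cv2.COLOR_BGR2HSV))
    m=((H>14)&(H<28)&(S>130)&(V>130)).astype(np.uint8)
    q,l,st,ce=cv2.connectedComponentsWithStats(m)
    for i in range(1,q):
        if 80<st[i,4]<500 and max(st[i,2:4])<45: print(n,ce[i].round(),onplane(c,[ce[i]],.014)[0,:2].round(4))
E
```

```text
t 32.23 pos [0.3665 0.2988 0.1748] tilt [ 0.0036  0.0024 -1.    ] y [ 0.329 -0.944 -0.001] j [ 0.61  0.13  1.74 -0.    1.28  1.84] w 0.0552 F [1.1 0.2 0.8]
shift mm [4.8 0.4 1.2]
scene [361. 183.] [0.621  0.2438]
scene [194. 290.] [ 0.5282 -0.2842]
scene [246. 305.] [ 0.6389 -0.2223]
top [323. 139.] [ 0.6382 -0.2224]
top [191. 145.] [0.6184 0.2465]
top [342. 169.] [ 0.5321 -0.2867]
```

View pics/w15.png

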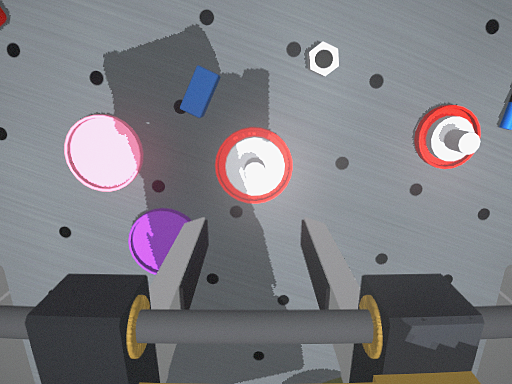

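View pics/s15.png

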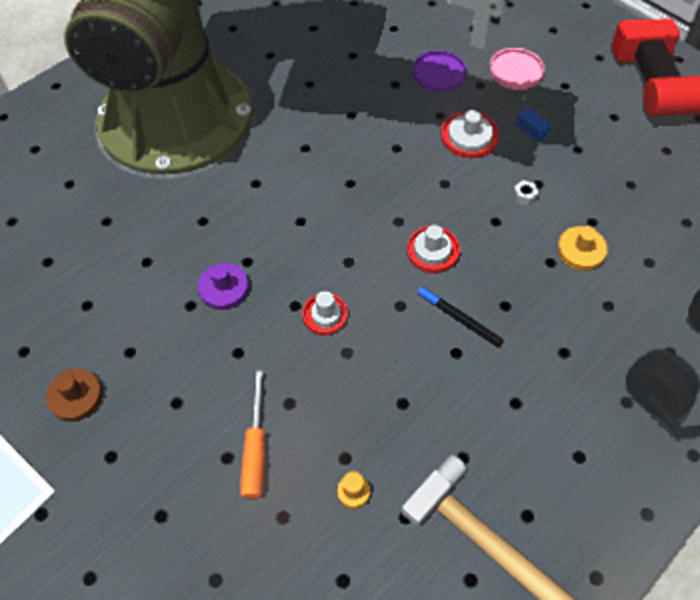

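All three aluminium drivers sit hub up in their own dishes: in the scene crop, small at (325,312), medium at (433,247) and large at (470,132). Both brass drivers are unmoved. Handing in.

```bash
python3 -c "
from station import ticket
print(ticket.hand_in())"
```

```text
the job is handed in; nothing more can be done
None
```

The small, medium and large aluminium drivers were each lowered into the red dish of their own size until light contact (1.8–4.6 N). They were then released, and I handed the job in at about 32 s of the 83 s allowed.

- **Final checks:** the last pictures show all three drivers hub up inside their dishes and looking level. The brass drivers measure within about 0.3 mm of where they started. The arm was clear at about 0.17 m when I handed in.
- **What disagreed:** the fingertips turned out to be about 32 mm behind the reported TCP, not at it. Because of that, my first close went over the top of the small driver's hub without gripping it. I measured the offset in the wrist picture and lowered all the grasps to suit.
- **What failed:** one wrist measurement of the medium driver, because bright table got into the colour mask. I used the top and scene camera values instead, which agreed with each other.

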